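Index the rotary table and clamp the hinge

TASK

Turn the round indexing table by its upright pegs until the flat steel butt hinge comes under the hold-down clamp and the table clicks into its notch there. Only then push the raised clamp arm all the way down onto the hinge. Leave the oil bottle, wrench and screwdriver beside it where they are.

Things in the scene. Friction and masses are not known exactly. Their poses are not given: they have to be found in the camera images.
- indexer_base: fixed grey round base (236 mm across, 40 mm high) of the indexing table. Origin on the bench top, on the turntable's vertical axis; z up. A lug with the clamp's two steel cheeks (100 mm high, 41 mm wide over both) stands at its +y side, 156 to 190 mm from the axis, just outside the turntable's rim.
- indexer (a joint): angle of the turntable about the base's vertical axis (rad), counter-clockwise positive from above; turns endlessly either way. 0 (or any multiple of 2 pi): hinge exactly under the clamp. Dark steel disc, 280 mm across, top 57 mm above the bench. A spring notch every 90 degrees pulls it in from within about 8 degrees; turning takes some 1 N at the pegs, leaving a notch 4 N.
- peg0 (a point): middle of the top of an upright round steel peg on the turntable, for turning it by: 16 mm diameter, 55 mm tall (top 112 mm above the bench), 112 mm from the axis. With the turntable at 0 it stands 45 degrees clockwise of the hinge (seen from above).
- peg1 (a point): top of the next such peg, 90 degrees counter-clockwise of peg0
- peg2 (a point): top of the next such peg, 180 degrees from peg0
- peg3 (a point): top of the next such peg, 270 degrees counter-clockwise of peg0
- hinge_leaf (a point): point on the flat butt hinge (two leaves, round knuckle between, 70 x 67 mm, 5 mm thick, 11 at the knuckle) where the clamp's foot is to land: on its inner leaf, 74 mm from the axis, 62 mm above the bench; turns with the disc. Every 90 degrees counter-clockwise of the hinge: a U channel (60 x 36 x 24 mm high), an angle bracket (40 mm high), a round pipe flange (60 mm across, 38 high), all fixed.
- clamp_spot (a point): fixed point of the base where the foot of the lowered clamp lands (74 mm from the axis towards the clamp, 62 mm above the bench)
- clamp (a joint): angle of the hold-down clamp's arm (rad): 0 raised (it leans inward over the table, 55 degrees above level), 0.96 fully down and level. It stays where it is left (friction; some 2 to 3 N on its end moves it).
- clamp_end (a point): middle of the upper face of the clamp arm's broad end (bright metal pad 34 mm wide, 36 mm long, 12 mm thick), 94 mm from the pivot; the rubber foot hangs 31 mm below this face. This is where to push. With the arm raised it is about 165 mm above the bench, with the arm down 93 mm.
- clamp_hinge (a point): clamp arm's pivot: 168 mm from the turntable's axis, 87 mm above the bench; its axis is level, along the base's x
- oil_bottle: bystander: small grey plastic oil bottle, 56 mm across, 125 mm high, origin at its underside
- wrench: bystander: steel wrench, 180 mm, lying along its x
- screwdriver: bystander: screwdriver, 180 mm, lying along its x

How it is judged:
On the way:
1. the turntable rests in its notch with the hinge under the clamp, the clamp arm still raised (horizontal distance between hinge_leaf and clamp_spot below 0.008 m and velocity of joint indexer between -0.05 and 0.05 rad/s and value of joint clamp below 0.6 rad), for 0.2 s.
At the end, for the whole second after the job is handed in: The hinge's landing point is within 8 mm of the clamp's spot (the table is in that notch), the clamp arm is down (joint above 0.9 of 0.96 rad), and the table is at rest (horizontal distance between hinge_leaf and clamp_spot below 0.008 m and value of joint clamp above 0.9 rad and velocity of joint indexer between -0.05 and 0.05 rad/s); the robot touches nothing.
It fails at once if the clamp arm is pushed down (past 0.6 rad) while the hinge is more than 15 mm from its place under it (value of joint clamp above 0.6 rad and horizontal distance between hinge_leaf and clamp_spot above 0.015 m).
It fails at once if the oil bottle, the wrench or the screwdriver beside the table is knocked out of its place (moved more than 30 mm) (distance of any of oil_bottle, wrench, screwdriver from where it was at the start of the episode above 0.03 m).
It also fails if it takes over 67 s, if anything falls off the work surface, if the arm or the gripper's body presses on something with over 40 N, if the wrist force passes 120 N, or if a joint passes its speed limit or range.

ROBOT

A 6-joint arm with a two-finger parallel gripper is mounted at the origin on the work surface. World frame = base frame: x ahead of the robot, y to its left, z up, the work surface at z = 0. Lengths are in m, angles in rad, forces in N, time in s.
With the tool pointing down it reaches from about 0.3 to 0.875 m from the base axis. Payload 6.4 kg.
Tool frame: the origin (TCP) lies midway between the tips of the shut fingers; the grasp point (between the pads) lies ctrl.grip_point_offset behind it (ctrl.grip_point_offset is the distance from the TCP to the grasp point, in m); z points along the fingers, y is the direction in which the jaws open and shut (so a half turn about z gives the same grasp; the last joint's range is limited). The gripper opens to 85 mm and grips with 20 to 120 N. Pads are 22 mm wide; open, the fingers measure 114 mm over their backs; the gripper's body (76 mm by 85 mm) begins 54 mm behind the grasp point. The pads swing forward as they close: fully open they stand 13 mm farther back than shut.
Start: joints at [0.918, 0.181, 1.607, -0, 1.354, -0.206], TCP at [0.248, 0.519, 0.231] pointing down, gripper open.
Joint ranges: [-2.99, 2.99], [-0.89, 2.07], [0.3, 2.58], [-1.14, 4.28], [0, 2.63], [-3.12, 3.12]. Speed limits (rad/s): [2.57, 2.57, 3.01, 3.14, 3.14, 3.14].

INTERFACE

Orientations are given as a unit quaternion [w, x, y, z].
In Python, from bench import ctrl, viewer gives the robot as it stands.
- The arm moves only by the shell command python3 -m handwheel 'ROWS' [OPENING]. ROWS is JSON, a list of rows, each an object with "travel": the shift along the tool's x, y, z as a fraction of full scale, a list of three; "dr": the turn, a rotation vector about the tool's x, y, z as a fraction of full scale, a list of three. A call has 1 to 20 rows; each row shifts and turns the pose as measured when the row begins, along the tool's axes as they then stand; what a row does not reach is not made up. Full scale, the value 1, is 150 mm for a shift and 30 degrees for a turn. A row lasts 1/12 s, in which the tool goes at most 41.7 mm and 7.16 degrees, less where a joint would pass 70% of its speed; a pose out of reach is approached as far as the arm can. A call with a number of a shift or a turn outside -1 to 1 is refused whole. A call with a gripper value outside its range is refused whole. OPENING is the opening, from -1 (shut) to 1 (fully open), set as the call begins (- or left out, the last holds). The fingers move at their own pace and stop on an object; the grip force is fixed at half the most. Time passes only in rows, so rows that do not move let the fingers close. It gives the time, the measured TCP pose, the force and the opening at its end, in the units of the state.
- ctrl.get_obs(): the state, without advancing time (a new reading comes with each control period).
- viewer.camera(name): name is "scene" or "top" or "wrist"; returns the picture (480x640x3 uint8, red, green, blue); there is no depth.
- viewer.get_calibration(name): a dict with "camera_matrix" (3x3 intrinsics, pixels), "R" (3x3) and "t" (3): a world point X has camera coordinates R X + t. Camera axes: x right, y down, z forward; pixel columns grow to the right and rows downward; lengths in m; the calibration is good to about 2 mm. A picture is of the moment at which its call begins: read the wrist's pose just before it. get_calibration takes no time and is no camera call; for the wrist camera it gives the pose at the moment of the call.
- ctrl.hand_in(): hands the job in, once; it reports no verdict.
The state is a dict: "time_s": time; "q": joint angles; "dq": joint speeds; "joint_efforts": joint torques, N m; "eef_pos": TCP position; "eef_rot": TCP orientation; "wrist_force": force on the tool from outside, world axes, zero at the start; "torque": the same for the moment, N m; "opening": opening from 0.0 (shut) to 1.0 (fully open).
Only numpy, scipy, OpenCV 4.12 (cv2) and the standard library are available. Lean on these libraries where they do the work, as an engineer would, in place of code of your own. Each camera call takes 0.05 s, during which the arm holds its last target. There are 200 camera calls.

## Working session

There is one attempt and no reset: what is moved stays moved. The work goes in short steps, Python scripts to look and compute and a shell command to move; the robot and the scene stay as the last step left them, time stands still between calls to the robot, and variables do not carry over. Pictures are saved under pics/ and viewed, about 8 in all and at most 12, crops included, and the job is handed in when it is done.

```bash
mkdir -p pics; python3 - <<'E'
from bench import ctrl, viewer
import cv2
o=ctrl.get_obs();print({k:o[k] for k in('time_s','eef_pos','eef_rot','opening','wrist_force')}, ctrl.grip_point_offset)
for n in('top','scene'):
    cv2.imwrite(f'pics/{n}0.png',viewer.camera(n)[:,:,::-1]);c=viewer.get_calibration(n);print(n,c)
E
```

```text
{'time_s': 0.0, 'eef_pos': array([0.24810526, 0.5181123 , 0.23038961]), 'eef_rot': array([-3.67081937e-04,  2.21569421e-01,  9.75144212e-01, -7.89087593e-04]), 'opening': 1.000454575236307, 'wrist_force': array([-0.58718448, -0.59582849, -1.21660647])} 0.0187
top {'camera_matrix': array([[573.12037375,   0.        , 321.59852781],
       [  0.        , 573.12037375, 235.81111992],
       [  0.        ,   0.        ,   1.        ]]), 'R': array([[-0.01754878, -0.99976345, -0.01284823],
       [-0.99297769,  0.01893041, -0.11677733],
       [ 0.11699293,  0.01070871, -0.99307501]]), 't': array([0.06293737, 0.646811  , 1.25963487])}
scene {'camera_matrix': array([[467.46187615,   0.        , 318.00713617],
       [  0.        , 467.46187615, 237.79634864],
       [  0.        ,   0.        ,   1.        ]]), 'R': array([[ 0.20526077,  0.97856383, -0.01675845],
       [ 0.60275146, -0.13988478, -0.78557172],
       [-0.77107632,  0.15114588, -0.61854364]]), 't': array([-0.15720673, -0.28191072,  1.39322493])}
```

View pics/top0.png

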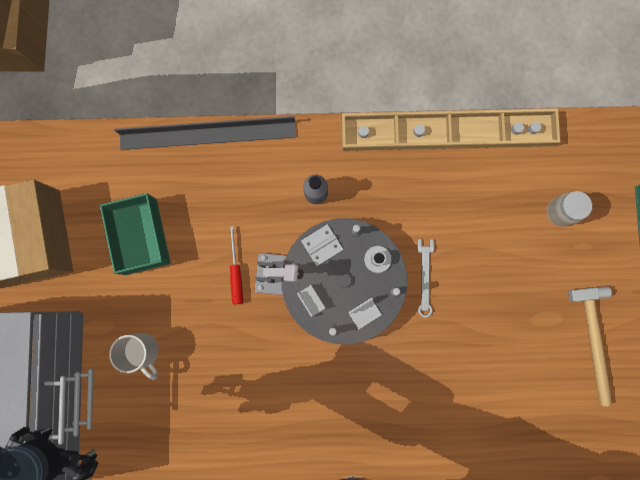

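View pics/scene0.png

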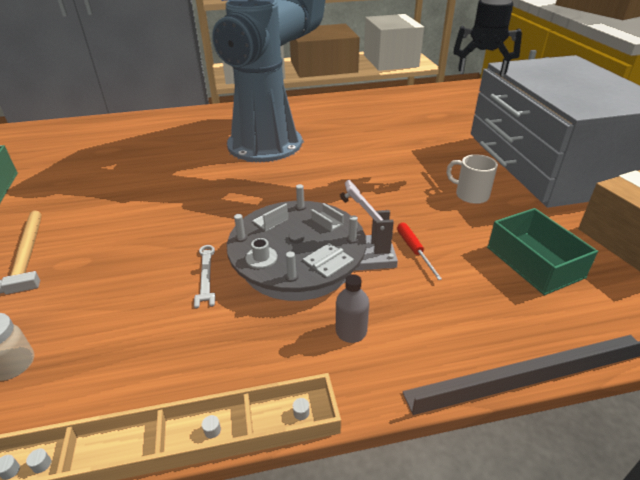

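The top view shows the disc at about (345,281), with the clamp to its left (+y). The hinge is at (322,244), peg0 at (357,229), peg3 at (396,292) and peg2 at (333,331). The hinge has to turn roughly 55–60° counter-clockwise.

```bash
cat > h.py <<'E'
import numpy as np, cv2
from bench import ctrl, viewer
def ray(n,uv,z,c=None):
    c=c or viewer.get_calibration(n);R,t,K=c['R'],c['t'],c['camera_matrix']
    o=-R.T@t;d=R.T@np.linalg.solve(K,[uv[0],uv[1],1.]);return o+d*(z-o[2])/d[2]
def proj(n,X,c=None):
    c=c or viewer.get_calibration(n);p=c['camera_matrix']@(c['R']@np.array(X)+c['t']);return p[:2]/p[2]
E
python3 - <<'E'
from h import *
im=cv2.imread('pics/top0.png')
hsv=cv2.cvtColor(im,cv2.COLOR_BGR2HSV)
m=((hsv[...,1]<60)).astype(np.uint8)*255
m[:, :284]=0; m[:,412:]=0; m[:212]=0; m[350:]=0
m=cv2.morphologyEx(m,cv2.MORPH_OPEN,np.ones((5,5)))
c=max(cv2.findContours(m,0,1)[0],key=cv2.contourArea)
print(cv2.boundingRect(c),cv2.minEnclosingCircle(c),cv2.fitEllipse(cv2.convexHull(c)))
for n,p in dict(peg0=(357,229),peg2=(333,331),peg3=(396,292)).items(): print(n,ray('top',p,.112))
e=cv2.fitEllipse(cv2.convexHull(c))[0];print('axis',ray('top',e,.057),'hinge',ray('top',(322,244),.062))
cv2.imwrite('pics/crop0.png',cv2.resize(im[205:355,220:440],None,fx=3.6,fy=3.6,interpolation=cv2.INTER_CUBIC))
E
```

```text
(284, 219, 123, 125) ((342.7216491699219, 281.0135498046875), 63.827293395996094) ((343.64398193359375, 280.7580261230469), (125.04611206054688, 125.9876480102539), 118.84114837646484)
peg0 [ 0.65238053 -0.02559071  0.112     ]
peg2 [0.43807145 0.02994577 0.112     ]
peg3 [ 0.51697555 -0.10438984  0.112     ]
axis [0.54470544 0.0039188  0.057     ] hinge [0.62674993 0.05026298 0.062     ]
```

View pics/crop0.png

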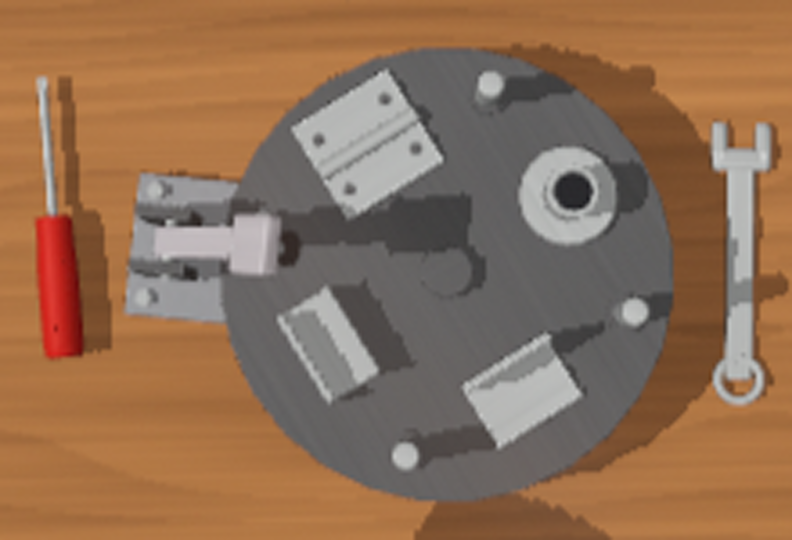

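```bash
python3 - <<'E'
from h import *
f=lambda u,v:((u+.5)/3.6+220-.5,(v+.5)/3.6+205-.5)
P={n:ray('top',f(*p),z) for n,p,z in [('peg0',(490,84),.112),('peg2',(405,456),.112),('peg3',(634,311),.112),('hingecorners',(367,143),.062),('clampend',(257,243),.163),('lugA',(140,172),.04),('lugB',(125,313),.04),('boltA',(157,189),.045),('boltB',(145,297),.045),('flange',(573,193),.095)]}
A=(P['peg0']+P['peg2'])/2;print('A',A)
for n,p in P.items():
    d=(p-A)[:2];print(n,p.round(4),np.linalg.norm(d).round(4),np.degrees(np.arctan2(d[1],d[0])).round(1))
d=((P['boltA']+P['boltB'])/2-A)[:2];print(np.linalg.norm(d),np.degrees(np.arctan2(d[1],d[0])))
E
```

```text
A [0.54605803 0.00439197 0.112     ]
peg0 [ 0.6546 -0.023   0.112 ] 0.112 -14.1
peg2 [0.4375 0.0318 0.112 ] 0.112 165.9
peg3 [ 0.519  -0.1039  0.112 ] 0.1116 -104.0
hingecorners [0.626  0.0512 0.062 ] 0.0926 30.4
clampend [0.56   0.1132 0.163 ] 0.1097 82.7
lugA [0.6126 0.1941 0.04  ] 0.201 70.7
lugB [0.5248 0.2038 0.04  ] 0.2006 96.1
boltA [0.6013 0.1829 0.045 ] 0.1869 72.8
boltB [0.5343 0.1907 0.045 ] 0.1867 93.6
flange [ 0.5902 -0.0718  0.095 ] 0.088 -59.9
0.18372146078996623 83.19309891593879
```

Two checks agree with the given sizes: pegs 0, 2 and 3 come out at a radius of 112 mm, and the axis is at (0.546, 0.004). The clamp lies at 83.2° and the hinge at about 31°, so the table needs +52° counter-clockwise. I'll push peg2 with shut fingers, starting with a move above and behind it.

```bash
python3 -m handwheel '[{"travel":[-0.197,-0.184,0],"dr":[0,0,0]},{"travel":[-0.197,-0.184,0],"dr":[0,0,0]},{"travel":[-0.197,-0.184,0],"dr":[0,0,0]},{"travel":[-0.197,-0.184,0],"dr":[0,0,0]},{"travel":[-0.197,-0.184,0],"dr":[0,0,0]},{"travel":[-0.197,-0.184,0],"dr":[0,0,0]},{"travel":[-0.197,-0.184,0],"dr":[0,0,0]},{"travel":[-0.197,-0.184,0],"dr":[0,0,0]},{"travel":[-0.197,-0.184,0],"dr":[0,0,0]},{"travel":[-0.197,-0.184,0],"dr":[0,0,0]},{"travel":[-0.197,-0.184,0],"dr":[0,0,0]},{"travel":[-0.197,-0.184,0],"dr":[0,0,0]}]' -1
python3 -m handwheel '[{"travel":[0,0,0],"dr":[0,0,-0.23]},{"travel":[0,0,0],"dr":[0,0,-0.23]},{"travel":[0,0,0],"dr":[0,0,-0.23]},{"travel":[0,0,0],"dr":[0,0,-0.23]},{"travel":[0,0,0],"dr":[0,0,-0.23]},{"travel":[0,0,0],"dr":[0,0,-0.1]},{"travel":[0,0,0],"dr":[0,0,0]}]'
cat > w.py <<'E'
# usage: w.py x y z : remaining shift to a world target in tool units
from h import *
import sys
from scipy.spatial.transform import Rotation as S
o=ctrl.get_obs();q=o['eef_rot'];R=S.from_quat([q[1],q[2],q[3],q[0]]).as_matrix()
print('axes x,y',R[:,0].round(3),R[:,1].round(3),'z',R[:,2].round(3),'pos',o['eef_pos'].round(4),'t',o['time_s'],'F',o['wrist_force'].round(1),'open',round(o['opening'],2))
a=list(map(float,sys.argv[1:]))
for i in range(0,len(a),3):
    d=np.array(a[i:i+3])-(o['eef_pos'] if i==0 else np.array(a[i-3:i])); print('full-scale',(R.T@d/.15).round(3),np.linalg.norm(d).round(4))
E
python3 w.py .425 .065 .23 .425 .065 .078
```

```text
time_s: 1.1
eef_pos: [0.4249, 0.0565, 0.2257]
eef_rot: [-0.002, 0.214, 0.977, -0.002]
wrist_force: [0.5, 0.0, 0.3]
opening: 0.005
time_s: 1.68
eef_pos: [0.4264, 0.0451, 0.2237]
eef_rot: [-0.005, -0.118, 0.993, -0.002]
wrist_force: [-0.3, -0.7, 0.0]
opening: -0.004
axes x,y [-0.972 -0.235  0.009] [-0.235  0.972 -0.002] z [-0.009 -0.004 -1.   ] pos [0.4264 0.0451 0.2237] t 1.6833 F [-0.3 -0.7  0. ] open -0.0
full-scale [-0.022  0.131 -0.042] 0.0209
full-scale [-0.01   0.002  1.013] 0.152
```

```bash
python3 -m handwheel '[{"travel":[-0.022,0.145,0],"dr":[0,0,0]},{"travel":[0,0,0],"dr":[0,0,0]},{"travel":[-0.0,0,0.2],"dr":[0,0,0]},{"travel":[0,0,0.2],"dr":[0,0,0]},{"travel":[0,0,0.2],"dr":[0,0,0]},{"travel":[0,0,0.15],"dr":[0,0,0]},{"travel":[0,0,0.1],"dr":[0,0,0]},{"travel":[0,0,0],"dr":[0,0,0]},{"travel":[0,0,0],"dr":[0,0,0]}]'
python3 w.py .425 .065 .078
python3 - <<'E'
from h import *
cv2.imwrite('pics/top1.png',cv2.resize(viewer.camera('top')[200:400,220:440,::-1],None,fx=3,fy=3,interpolation=cv2.INTER_CUBIC))
E
```

```text
time_s: 2.43
eef_pos: [0.4243, 0.066, 0.0923]
eef_rot: [-0.003, -0.112, 0.994, -0.003]
wrist_force: [0.9, -0.2, -0.3]
opening: 0.001
axes x,y [-0.975 -0.222  0.006] [-0.222  0.975 -0.005] z [-0.005 -0.006 -1.   ] pos [0.4243 0.066  0.0923] t 2.4333 F [ 0.9 -0.2 -0.3] open 0.0
full-scale [-0.004 -0.007  0.096] 0.0144
```

View pics/top1.png

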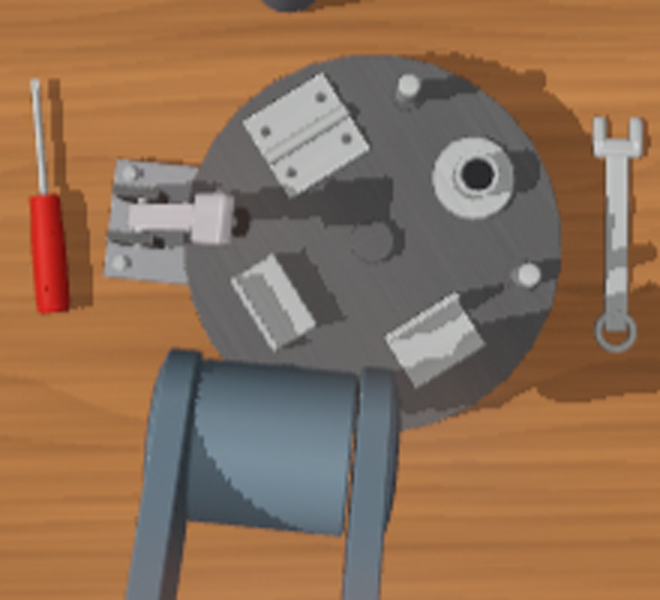

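```bash
python3 w.py .4305 .054 .083 .429 .0263 .083 .4314 .003 .083 .4395 -.021 .083 .448 -.0363 .083 .453 -.043 .083
```

```text
axes x,y [-0.975 -0.222  0.006] [-0.222  0.975 -0.005] z [-0.005 -0.006 -1.   ] pos [0.4243 0.066  0.0925] t 2.4833 F [-0.1  0.9 -0.5] open -0.0
full-scale [-0.023 -0.087  0.064] 0.0166
full-scale [ 0.051 -0.178  0.001] 0.0277
full-scale [ 0.019 -0.155  0.001] 0.0234
full-scale [-0.017 -0.168  0.001] 0.0253
full-scale [-0.033 -0.112  0.   ] 0.0175
full-scale [-0.023 -0.051  0.   ] 0.0084
```

```bash
python3 -m handwheel '[{"travel":[-0.01,-0.03,0.064],"dr":[0,0,0]},{"travel":[-0.013,-0.057,0],"dr":[0,0,0]},{"travel":[0.012,-0.045,0],"dr":[0,0,0]},{"travel":[0.012,-0.045,0],"dr":[0,0,0]},{"travel":[0.012,-0.045,0],"dr":[0,0,0]},{"travel":[0.012,-0.045,0],"dr":[0,0,0]},{"travel":[0,0,0],"dr":[0,0,0]},{"travel":[0,0,0],"dr":[0,0,0]}]'
python3 w.py .429 .0263 .083 .4314 .003 .083 .4395 -.021 .083
python3 - <<'E'
from h import *
cv2.imwrite('pics/top2.png',cv2.resize(viewer.camera('top')[200:400,220:440,::-1],None,fx=3,fy=3,interpolation=cv2.INTER_CUBIC))
E
```

```text
time_s: 3.15
eef_pos: [0.4336, 0.0206, 0.087]
eef_rot: [0.001, -0.111, 0.994, -0.004]
wrist_force: [0.3, 0.5, -0.8]
opening: -0.004
axes x,y [-0.975 -0.22  -0.001] [-0.22   0.975 -0.008] z [ 0.003 -0.007 -1.   ] pos [0.4336 0.0206 0.087 ] t 3.15 F [ 0.3  0.5 -0.8] open -0.0
full-scale [0.022 0.044 0.026] 0.0083
full-scale [ 0.019 -0.155  0.001] 0.0234
full-scale [-0.017 -0.168  0.001] 0.0253
```

View pics/top2.png

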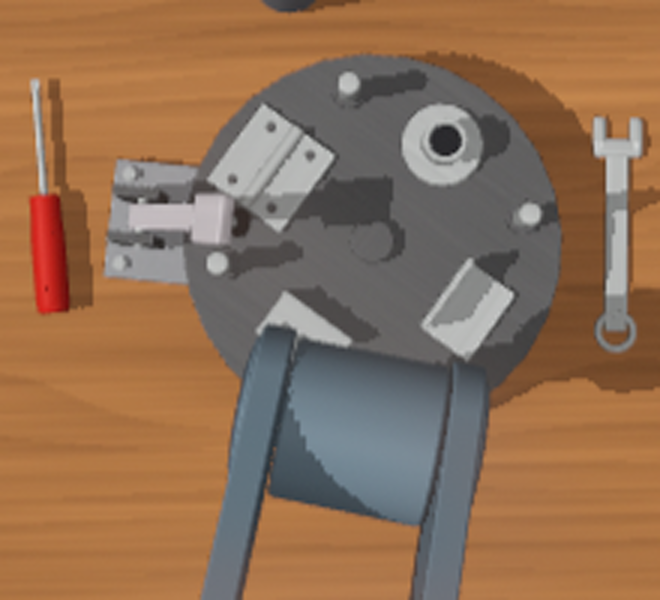

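The push works: the table has turned about 20°. peg0 is now at crop (349,84) and peg3 at (530,213).

```bash
cat > ang.py <<'E'
from h import *
import sys
# crop pixel pairs (x3 crop, origin 220,200) of peg0, peg3
a=list(map(float,sys.argv[1:]))
A=np.array([.54606,.00439])
for i,off in ((0,-52.0+7.0-0.0),(2,-135)):
    p=ray('top',((a[i]+.5)/3+219.5,(a[i+1]+.5)/3+199.5),.112)[:2]-A
    print('peg',p.round(4),np.linalg.norm(p).round(4),np.degrees(np.arctan2(p[1],p[0])).round(1))
E
python3 ang.py 349 84 530 213
python3 w.py .437 -.009 .083 .4425 -.024 .083 .448 -.035 .083
```

```text
peg [0.1101 0.0148] 0.111 7.7
peg [ 0.0158 -0.111 ] 0.1121 -81.9
axes x,y [-0.975 -0.221 -0.001] [-0.221  0.975 -0.008] z [ 0.003 -0.008 -1.   ] pos [0.4338 0.0207 0.0871] t 3.2 F [ 0.2 -0.4 -0. ] open -0.0
full-scale [ 0.023 -0.197  0.029] 0.0301
full-scale [-0.014 -0.106  0.001] 0.016
full-scale [-0.02  -0.08   0.001] 0.0123
```

```bash
cat > pk.py <<'E'
from h import *
A=np.array([.54606,.00439])
im=viewer.camera('top');g=cv2.cvtColor(im,cv2.COLOR_RGB2GRAY);s=cv2.cvtColor(im,cv2.COLOR_RGB2HSV)[...,1]
m=((g>135)&(s<60)).astype(np.uint8)
n,_,st,ce=cv2.connectedComponentsWithStats(m)
for i in range(1,n):
    if 15<st[i,4]<90:
        p=ray('top',ce[i],.112)[:2]-A;r=np.linalg.norm(p)
        if abs(r-.112)<.004: print('peg',ce[i].round(1),st[i,4],r.round(4),'ang',np.degrees(np.arctan2(p[1],p[0])).round(1),'(goal 38.2 mod 90)')
E
python3 pk.py
python3 -m handwheel '[{"travel":[0.01,-0.06,0.025],"dr":[0,0,0]},{"travel":[0.007,-0.05,0],"dr":[0,0,0]},{"travel":[0,-0.03,0],"dr":[0,0,0]},{"travel":[0,0,0],"dr":[0,0,0]},{"travel":[0,0,0],"dr":[0,0,0]}]'
python3 pk.py; python3 w.py .4425 -.024 .083 .448 -.035 .083
```

```text
peg [334.8 227.4] 43 0.1119 ang 8.9 (goal 38.2 mod 90)
peg [396. 270.] 43 0.1117 ang -81.1 (goal 38.2 mod 90)
peg [291.9 288.2] 42 0.1119 ang 98.8 (goal 38.2 mod 90)
time_s: 3.67
eef_pos: [0.4362, -0.0015, 0.083]
eef_rot: [0.001, -0.112, 0.994, -0.004]
wrist_force: [-0.5, 0.1, -1.1]
opening: -0.0
peg [326.6 229.6] 41 0.1118 ang 18.2 (goal 38.2 mod 90)
peg [393.8 261.8] 44 0.1119 ang -71.9 (goal 38.2 mod 90)
peg [294.  296.6] 43 0.1119 ang 108.2 (goal 38.2 mod 90)
axes x,y [-0.975 -0.222 -0.002] [-0.222  0.975 -0.008] z [ 0.004 -0.007 -1.   ] pos [ 0.4363 -0.0015  0.0831] t 3.7167 F [ 0.  -0.3 -0.5] open -0.0
full-scale [-0.007 -0.155  0.002] 0.0233
full-scale [-0.019 -0.08   0.001] 0.0123
```

```bash
python3 -m handwheel '[{"travel":[-0.005,-0.05,0],"dr":[0,0,0]},{"travel":[-0.008,-0.04,0],"dr":[0,0,0]},{"travel":[-0.01,-0.03,0],"dr":[0,0,0]},{"travel":[0,0,0],"dr":[0,0,0]},{"travel":[0,0,0],"dr":[0,0,0]}]'
python3 pk.py; python3 w.py .4474 -.0307 .083
```

```text
time_s: 4.13
eef_pos: [0.4413, -0.0169, 0.0824]
eef_rot: [-0.002, -0.112, 0.994, -0.001]
wrist_force: [0.0, -0.2, -0.2]
opening: -0.001
peg [322.1 231.3] 41 0.1121 ang 23.5 (goal 38.2 mod 90)
peg [392.  257.3] 42 0.1118 ang -66.7 (goal 38.2 mod 90)
peg [295.8 301. ] 41 0.1119 ang 113.3 (goal 38.2 mod 90)
axes x,y [-0.975 -0.223  0.003] [-0.223  0.975 -0.001] z [-0.003 -0.002 -1.   ] pos [ 0.4414 -0.017   0.0824] t 4.1833 F [-0.8  0.  -0. ] open 0.0
full-scale [-0.019 -0.098 -0.004] 0.015
```

```bash
python3 -m handwheel '[{"travel":[-0.006,-0.03,0],"dr":[0,0,0]},{"travel":[-0.006,-0.03,0],"dr":[0,0,0]},{"travel":[-0.006,-0.03,0],"dr":[0,0,0]},{"travel":[-0.006,-0.025,0],"dr":[0,0,0]},{"travel":[0,-0.0,0],"dr":[0,0,0]},{"travel":[0,0,0],"dr":[0,0,0]},{"travel":[0,0,0],"dr":[0,0,0]}]'
python3 pk.py; python3 w.py .449 -.037 .083
```

```text
time_s: 4.77
eef_pos: [0.4491, -0.0337, 0.0825]
eef_rot: [-0.002, -0.113, 0.994, -0.0]
wrist_force: [-0.6, 1.6, -0.1]
opening: -0.004
peg [314.8 235.2] 42 0.1122 ang 32.5 (goal 38.2 mod 90)
peg [387.7 249.9] 41 0.1118 ang -57.4 (goal 38.2 mod 90)
peg [300.  308.5] 44 0.1116 ang 122.6 (goal 38.2 mod 90)
axes x,y [-0.975 -0.224  0.004] [-0.224  0.975  0.   ] z [-0.004 -0.001 -1.   ] pos [ 0.4491 -0.0336  0.0825] t 4.8167 F [ 0.3 -0.   0.1] open 0.0
full-scale [ 0.005 -0.022 -0.003] 0.0034
```

```bash
python3 -m handwheel '[{"travel":[-0.006,-0.025,0],"dr":[0,0,0]},{"travel":[-0.006,-0.02,0],"dr":[0,0,0]},{"travel":[0,0,0],"dr":[0,0,0]},{"travel":[0,0,0],"dr":[0,0,0]},{"travel":[0,0,0],"dr":[0,0,0]},{"travel":[0,0,0],"dr":[0,0,0]}]'
python3 pk.py; python3 w.py .449 -.037 .083
```

```text
time_s: 5.32
eef_pos: [0.4531, -0.0408, 0.0826]
eef_rot: [-0.001, -0.113, 0.994, -0.001]
wrist_force: [0.6, -0.4, -0.0]
opening: -0.002
peg [310.6 238.5] 43 0.112 ang 38.4 (goal 38.2 mod 90)
peg [384.4 245.7] 43 0.1117 ang -51.5 (goal 38.2 mod 90)
peg [302.9 312.9] 41 0.1121 ang 128.2 (goal 38.2 mod 90)
axes x,y [-0.975 -0.224  0.003] [-0.224  0.975 -0.001] z [-0.002 -0.002 -1.   ] pos [ 0.4532 -0.0408  0.0827] t 5.3667 F [-0.4  0.2 -0.2] open -0.0
full-scale [ 0.021  0.031 -0.002] 0.0056
```

The table has clicked in: the pegs read 38.4° against a goal of 38.2°. Next I back off, lift, turn the tool in line with the clamp arm, and go above the arm's outer side.

```bash
python3 -m handwheel '[{"travel":[0.04,0.06,0],"dr":[0,0,0]},{"travel":[0,0,0],"dr":[0,0,0]},{"travel":[0,0,-0.25],"dr":[0,0,0]},{"travel":[0,0,-0.25],"dr":[0,0,0]},{"travel":[0,0,-0.25],"dr":[0,0,0]},{"travel":[0,0,-0.25],"dr":[0,0,0]},{"travel":[0,0,-0.25],"dr":[0,0,0]},{"travel":[0,0,0],"dr":[0,0,0.22]},{"travel":[0,0,0],"dr":[0,0,0.22]},{"travel":[0,0,0],"dr":[0,0,0.2]},{"travel":[0,0,0],"dr":[0,0,0]},{"travel":[0,0,0],"dr":[0,0,0]}]'
python3 pk.py; python3 w.py .5637 .1533 .24 .5637 .1533 .158
```

```text
time_s: 6.37
eef_pos: [0.4404, -0.0287, 0.2782]
eef_rot: [-0.003, 0.059, 0.998, -0.0]
wrist_force: [0.1, -0.7, -0.4]
opening: 0.001
peg [310.5 238.4] 42 0.1122 ang 38.4 (goal 38.2 mod 90)
peg [384.5 245.6] 42 0.1118 ang -51.6 (goal 38.2 mod 90)
peg [302.9 312.9] 41 0.1121 ang 128.2 (goal 38.2 mod 90)
axes x,y [-0.993  0.117  0.007] [ 0.117  0.993 -0.001] z [-0.007 -0.    -1.   ] pos [ 0.4404 -0.0287  0.278 ] t 6.4167 F [0.2 0.2 0.2] open -0.0
full-scale [-0.676  1.302  0.247] 0.2231
full-scale [-0.004  0.001  0.547] 0.082
```

```bash
python3 -m handwheel '[{"travel":[-0.097,0.186,0],"dr":[0,0,0]},{"travel":[-0.097,0.186,0],"dr":[0,0,0]},{"travel":[-0.097,0.186,0],"dr":[0,0,0]},{"travel":[-0.097,0.186,0],"dr":[0,0,0]},{"travel":[-0.097,0.186,0],"dr":[0,0,0]},{"travel":[-0.097,0.186,0],"dr":[0,0,0]},{"travel":[-0.06,0.1,0.06],"dr":[0,0,0]},{"travel":[0,0,0],"dr":[0,0,0]},{"travel":[0,0,0],"dr":[0,0,0]}]'
python3 w.py .5637 .1533 .24 .5637 .1533 .158
python3 - <<'E'
from h import *
cv2.imwrite('pics/sc1.png',cv2.resize(viewer.camera('scene')[100:320,200:460,::-1],None,fx=2.7,fy=2.7,interpolation=cv2.INTER_CUBIC))
E
```

```text
time_s: 7.17
eef_pos: [0.5582, 0.1496, 0.2615]
eef_rot: [-0.008, 0.048, 0.999, -0.001]
wrist_force: [0.1, 0.1, 0.1]
opening: -0.002
axes x,y [-0.995  0.095  0.016] [ 0.095  0.995 -0.003] z [-0.016 -0.001 -1.   ] pos [0.5582 0.1496 0.2615] t 7.1667 F [0.1 0.1 0.1] open -0.0
full-scale [-0.036  0.029  0.143] 0.0225
full-scale [-0.008  0.002  0.547] 0.082
```

View pics/sc1.png

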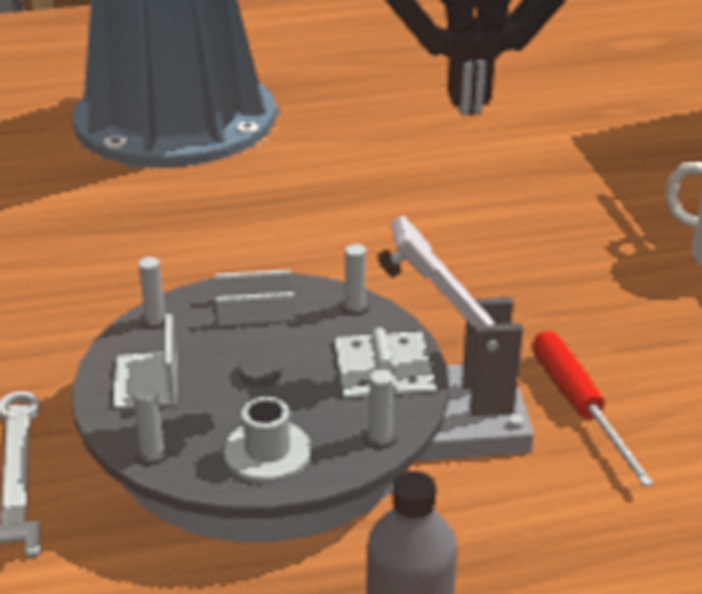

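The scene shows the hinge under the raised arm at about (385,360), with the fingertips above and outside the arm at about (470,100). I'll descend to just outside the pad face.

```bash
python3 -m handwheel '[{"travel":[-0.036,0.029,0.1],"dr":[0,0,0]},{"travel":[0,0,0.2],"dr":[0,0,0.05]},{"travel":[0,0,0.18],"dr":[0,0,0]},{"travel":[0,0,0.1],"dr":[0,0,0]},{"travel":[0,0,0],"dr":[0,0,0]},{"travel":[0,0,0],"dr":[0,0,0]}]'
python3 - <<'E'
import numpy as np
A=np.array([.54606,.00439]);u=np.array([.118,.993])
for f in (50,40,30,20,10,0,-3):
    c,s=np.cos(np.radians(f)),np.sin(np.radians(f));r=.168-.086*c+.006*s+.0145;z=.087+.086*s+.006*c
    print(f,(A+r*u).round(4),z.round(4))
E
python3 w.py .5637 .1533 .16 .5612 .1317 .1567 .5603 .1238 .147 .5595 .1169 .1352 .5588 .1113 .1221
```

```text
time_s: 7.72
eef_pos: [0.561, 0.1472, 0.1742]
eef_rot: [-0.007, 0.061, 0.998, -0.002]
wrist_force: [0.4, 0.4, -0.9]
opening: -0.005
50 [0.5616 0.1353] 0.1567
40 [0.5603 0.124 ] 0.1469
30 [0.5592 0.1146] 0.1352
20 [0.5583 0.1074] 0.1221
10 [0.5577 0.1025] 0.1078
0 [0.5574 0.1002] 0.093
-3 [0.5574 0.1   ] 0.0885
axes x,y [-0.992  0.122  0.013] [ 0.122  0.992 -0.004] z [-0.014 -0.003 -1.   ] pos [0.561  0.1472 0.1742] t 7.7167 F [ 0.4  0.4 -0.9] open -0.01
full-scale [-0.014  0.043  0.094] 0.0157
full-scale [-0.001 -0.145  0.023] 0.022
full-scale [-0.001 -0.053  0.065] 0.0125
full-scale [-0.001 -0.046  0.079] 0.0137
full-scale [-0.001 -0.037  0.087] 0.0143
```

```bash
python3 -m handwheel '[{"travel":[-0.01,0.02,0.06],"dr":[0,0,0]},{"travel":[0,0,0.05],"dr":[0,0,0]},{"travel":[0,0,0],"dr":[0,0,0]},{"travel":[0,-0.06,0],"dr":[0,0,0]},{"travel":[0,-0.05,0.01],"dr":[0,0,0]},{"travel":[0,-0.04,0.04],"dr":[0,0,0]},{"travel":[0,-0.04,0.04],"dr":[0,0,0]},{"travel":[0,0,0],"dr":[0,0,0]},{"travel":[0,0,0],"dr":[0,0,0]}]'
python3 w.py .5603 .124 .147 .5592 .1146 .1352 .5583 .1074 .1221 .5577 .1025 .1078 .5574 .1002 .093
python3 - <<'E'
from h import *
cv2.imwrite('pics/sc2.png',cv2.resize(viewer.camera('scene')[150:290,270:430,::-1],None,fx=4,fy=4,interpolation=cv2.INTER_CUBIC))
E
```

```text
time_s: 8.47
eef_pos: [0.562, 0.1173, 0.1484]
eef_rot: [-0.002, 0.062, 0.998, -0.001]
wrist_force: [1.1, 0.9, 0.1]
opening: -0.002
axes x,y [-0.992  0.123  0.003] [ 0.123  0.992 -0.002] z [-0.004 -0.002 -1.   ] pos [0.562  0.1173 0.1484] t 8.4667 F [1.1 0.9 0.1] open -0.0
full-scale [0.017 0.043 0.009] 0.007
full-scale [-0.001 -0.063  0.079] 0.0151
full-scale [-0.    -0.048  0.087] 0.015
full-scale [-0.    -0.033  0.095] 0.0151
full-scale [-0.    -0.015  0.099] 0.015
```

View pics/sc2.png

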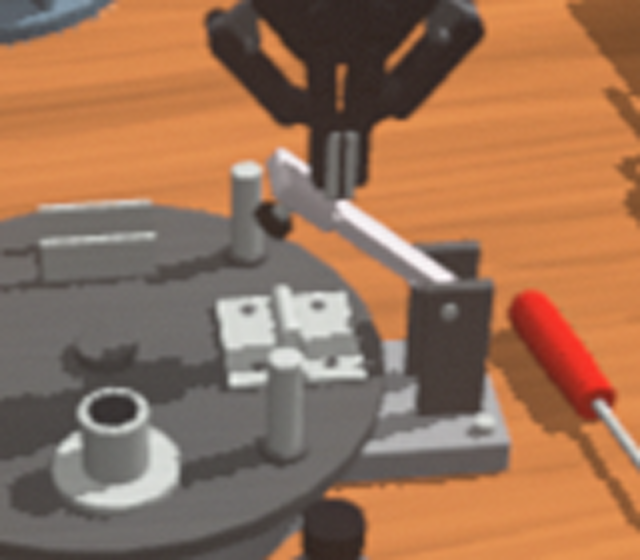

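The fingertips, at about (340,190), are behind the pad on the arm's upper face, and the arm is starting down. I'll continue along the arc.

```bash
python3 -m handwheel '[{"travel":[0.01,-0.02,0.05],"dr":[0,0,0]},{"travel":[0.01,-0.02,0.06],"dr":[0,0,0]},{"travel":[0,-0.02,0.06],"dr":[0,0,0]},{"travel":[0,-0.02,0.06],"dr":[0,0,0]},{"travel":[0,-0.01,0.05],"dr":[0,0,0]},{"travel":[0,0,0],"dr":[0,0,0]}]'
python3 pk.py; python3 w.py .5577 .1025 .1078 .5574 .1002 .093
```

```text
time_s: 9.02
eef_pos: [0.5582, 0.1025, 0.1032]
eef_rot: [0.0, 0.061, 0.998, -0.002]
wrist_force: [1.0, 0.7, 1.9]
opening: 0.0
peg [311.1 236.7] 19 0.1143 ang 36.8 (goal 38.2 mod 90)
peg [385.2 246.5] 16 0.1118 ang -52.8 (goal 38.2 mod 90)
peg [303.  312.7] 43 0.1118 ang 128.1 (goal 38.2 mod 90)
peg [378.  320.5] 44 0.1118 ang -141.8 (goal 38.2 mod 90)
axes x,y [-0.993  0.122 -0.   ] [ 0.122  0.993 -0.004] z [-0.    -0.003 -1.   ] pos [0.5582 0.1026 0.1037] t 9.0667 F [ 0.4  0.2 -0.6] open -0.0
full-scale [ 0.003 -0.001 -0.028] 0.0042
full-scale [ 0.    -0.015  0.099] 0.015
```

```bash
python3 -m handwheel '[{"travel":[0,-0.01,0.03],"dr":[0,0,0]},{"travel":[0,-0.005,0.03],"dr":[0,0,0]},{"travel":[0,0,0.02],"dr":[0,0,0]},{"travel":[0,0,0.015],"dr":[0,0,0]},{"travel":[0,0,0],"dr":[0,0,0]}]'
python3 w.py .5574 .1002 .090
python3 -m handwheel '[{"travel":[0,0,0.02],"dr":[0,0,0]},{"travel":[0,0,0.02],"dr":[0,0,0]},{"travel":[0,0,0],"dr":[0,0,0]}]'
```

```text
time_s: 9.48
eef_pos: [0.5586, 0.1007, 0.0933]
eef_rot: [0.0, 0.061, 0.998, -0.002]
wrist_force: [0.1, -0.5, 0.1]
opening: -0.002
axes x,y [-0.993  0.121 -0.   ] [ 0.121  0.993 -0.004] z [-0.    -0.004 -1.   ] pos [0.5586 0.1007 0.0933] t 9.4833 F [ 0.1 -0.5  0.1] open -0.0
full-scale [ 0.008 -0.004  0.022] 0.0036
time_s: 9.73
eef_pos: [0.5597, 0.1007, 0.0934]
eef_rot: [0.001, 0.06, 0.998, -0.002]
wrist_force: [-0.2, 0.2, -0.4]
opening: 0.001
```

```bash
python3 -m handwheel '[{"travel":[0,0,0.04],"dr":[0,0,0]},{"travel":[0,0,0.05],"dr":[0,0,0]}]'; python3 -m handwheel '[{"travel":[0,0,0.06],"dr":[0,0,0]}]'
python3 - <<'E'
from h import *
cv2.imwrite('pics/sc3.png',cv2.resize(viewer.camera('scene')[150:290,270:430,::-1],None,fx=4,fy=4,interpolation=cv2.INTER_CUBIC))
E
```

```text
time_s: 9.9
eef_pos: [0.5614, 0.1008, 0.091]
eef_rot: [0.002, 0.059, 0.998, -0.003]
wrist_force: [-42.5, -2.2, 91.5]
opening: -0.002
time_s: 9.98
eef_pos: [0.5614, 0.1008, 0.0911]
eef_rot: [0.001, 0.058, 0.998, -0.004]
wrist_force: [-43.1, -2.7, 89.1]
opening: -0.003
```

View pics/sc3.png

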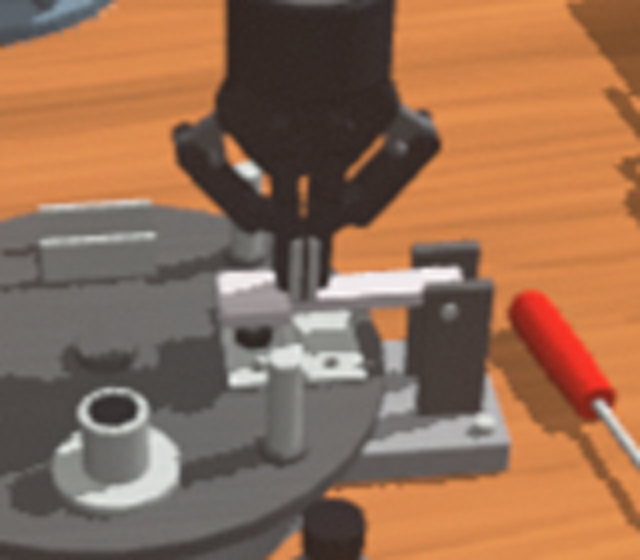

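The arm is level with its foot on the hinge, and the force of about 99 N shows it is at its stop. I'm lifting clear straight away.

```bash
python3 -m handwheel '[{"travel":[0,0,-0.06],"dr":[0,0,0]},{"travel":[0,0,-0.2],"dr":[0,0,0]},{"travel":[0,0,-0.25],"dr":[0,0,0]},{"travel":[0,0,-0.25],"dr":[0,0,0]},{"travel":[0,0,-0.25],"dr":[0,0,0]},{"travel":[-0.0,0,-0.2],"dr":[0,0,0]},{"travel":[0.2,0,0],"dr":[0,0,0]},{"travel":[0.25,0,0],"dr":[0,0,0]},{"travel":[0.25,0,0],"dr":[0,0,0]},{"travel":[0.25,0,0],"dr":[0,0,0]},{"travel":[0.25,0,0],"dr":[0,0,0]},{"travel":[0,0,0],"dr":[0,0,0]},{"travel":[0,0,0],"dr":[0,0,0]}]'
python3 pk.py
python3 - <<'E'
from h import *
a=cv2.resize(viewer.camera('scene')[150:290,270:430,::-1],(440,385),interpolation=cv2.INTER_CUBIC)
b=cv2.resize(viewer.camera('top')[175:355,220:440,::-1],(360,295))
b=cv2.copyMakeBorder(b,0,90,0,0,0);cv2.imwrite('pics/fin.png',np.hstack([a,b]))
E
```

```text
time_s: 11.12
eef_pos: [0.3742, 0.1245, 0.2842]
eef_rot: [0.004, 0.057, 0.998, -0.004]
wrist_force: [0.1, 0.0, 0.3]
opening: -0.003
peg [310.6 238.5] 43 0.112 ang 38.4 (goal 38.2 mod 90)
peg [384.4 245.7] 43 0.1117 ang -51.5 (goal 38.2 mod 90)
peg [303.  312.8] 42 0.1119 ang 128.2 (goal 38.2 mod 90)
peg [378.  320.4] 43 0.1117 ang -141.7 (goal 38.2 mod 90)
```

View pics/fin.png

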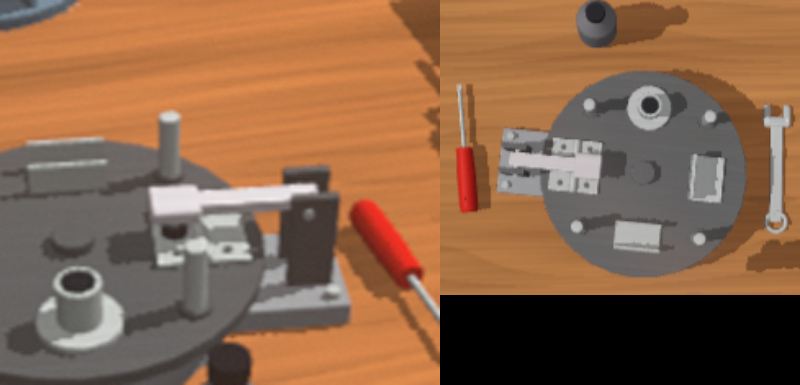

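```bash
python3 - <<'E'
from h import *
A=np.array([.54606,.00439]);u=np.array([.118,.993]);v=np.array([.993,-.118])
for z in (.087,.093,.099):
  for w in(-.017,.017):
    p=proj('scene',np.r_[A+.056*u+w*v,z]);print(z,w,((p-[270,150])*2.75).round())
E
```

```text
0.087 -0.017 [148. 192.]
0.087 0.017 [153. 220.]
0.093 -0.017 [148. 185.]
0.093 0.017 [153. 213.]
0.099 -0.017 [148. 179.]
0.099 0.017 [153. 207.]
```

The pad's corners appear at about (150,188) and (152,214), which matches the predicted height for the arm fully down (z ≈ 0.093).

```bash
python3 -c "
from bench import ctrl
ctrl.hand_in()"
```

```text
the job is handed in; nothing more can be done
```

I turned the table about 52° counter-clockwise by pushing peg2 with shut fingers until it clicked into its notch with the hinge under the clamp. With the clamp arm still raised, I backed off, then pushed the arm down to its stop, lifted clear and handed in at about 11 s.

**Table:** in the last check the four pegs read 38.3–38.5° (mod 90) against a goal of 38.2°. That is well within the 8 mm tolerance, and the reading was the same before and after clamping.

**Clamp:** the arm looks level with its foot on the hinge. Its pad corners in the image match the fully-down height to about 2 mm.

**Bystanders and robot:** the bottle, wrench and screwdriver look unmoved in the top view (checked by eye only). The robot was clear of everything, with wrist force near 0.

**Press force:** the final press peaked at about 101 N at the wrist, through the fingertips. That was more than I intended but below the 120 N limit.

**Odd readings:** with the arm down and the tool near it, two pegs read about 1.5° low because they were partly shaded. They read normally again once the tool was clear.

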